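Set the hold-down screw of a lever shear with a 6 mm gauge

ROBOT

A 6-joint arm with a two-finger parallel gripper is mounted at the origin on a cart in front of the work surface, level with it; the furniture and walls round the work are solid. World frame = base frame: x ahead of the robot, y to its left, z up, the work surface at z = 0. Lengths are in m, angles in degrees, forces in N, time in s.
With the tool pointing down it reaches from about 0.375 to 0.9 m from the base axis. Payload 3.1 kg.
Tool frame: the origin (TCP) lies at the very end of the fingers, on their centre line; the grasp point (between the pads) lies 19 mm behind it; z points along the fingers, y is the line along which they close (so a half turn about z gives the same grasp; the last joint's range is limited). The gripper opens to 87 mm and grips with 3 to 60 N. Pads are 19 mm wide; open, the fingers measure 117 mm over their backs; the gripper's body (75 mm by 190 mm) begins 51 mm behind the grasp point.
Start: joints at [62.137, 30.224, 82.088, -0, 67.689, -10.227], TCP at [0.189, 0.596, 0.223] pointing down, gripper open.
Joint ranges: [-176.69, 176.69], [-43.24, 126.21], [12.49, 139.97], [-82, 262], [0, 151.66], [-163.58, 163.58]. Speed limits (degrees/s): [159.86, 159.86, 180, 180, 180, 180].

INTERFACE

Orientations are given as a 3x3 rotation matrix whose columns are the frame's x, y, z axes.
In Python, from rig import * gives the robot as it stands.
- The arm moves only by the tool jog_arm, never from a script. Its arguments are lists of equal length, an entry for each row: "delta_pos": the shift along the world's x, y, z in cm, a list of three; "turn": the turn about the world's z in degrees; "grip": the closure, from 0 (fully open) to 1 (shut). In form: {"delta_pos": [[x, y, z], ...], "turn": [turn, ...], "grip": [grip, ...]}. A call has 1 to 12 rows; each row is the pose to reach, as a shift and turn from the pose commanded when the call began; what a row does not reach only later rows make up. A row lasts 1/8 s, in which the tool goes at most 62.5 mm and 10.7 degrees, less where a joint would pass 70% of its speed; a pose out of reach is approached as far as the arm can. A call with a gripper value outside its range is refused whole. The fingers move at their own pace and stop on an object; the grip force is fixed at half the most. Time passes only in rows, so rows that repeat a pose let the fingers close. It gives the time, the measured TCP pose, the force, the opening and the grip force at its end, in the units of the state.
- read_state(): the state, without advancing time (a new reading comes with each control period).
- capture(name): name is "side" or "top" or "wrist"; returns a dict with "color" (384x512x3 uint8, blue, green, red), "fovy" (degrees; the focal length in pixels is half the picture's height over the tangent of half this angle, whatever the lens; pixels are square), "cx", "cy" (the principal point, pixels), "camera_from_world" (4x4, takes a point from world to camera coordinates). Camera axes: x right, y up, looking along -z (the intrinsics and any distortion apply to the point x, -y, -z); pixel columns grow to the right and rows downward; lengths in m; the calibration is good to about 2 mm. A picture is of the moment at which its call begins. There is no depth.
- hand_in(): hands the job in; it is judged then, once.
The state is a dict: "time_s": time; "joint_positions": joint angles; "qvel": joint speeds; "tau": joint torques, N m; "position": TCP position; "tcp_rot": TCP orientation; "force": force on the tool from outside, world axes, zero at the start; "moment": the same for the moment, N m; "opening": opening from 0.0 (shut) to 1.0 (fully open); "grasp_force": force on a finger pad.
Only numpy, scipy, OpenCV 4.12 (cv2) and the standard library are available. Lean on these libraries where they do the work, as an engineer would, in place of code of your own. Each camera call takes 0.05 s, during which the arm holds its last target. There are 200 camera calls.

TASK

Set the hold-down screw of the bench lever shear for 6 mm plate: slide the red-gripped setting gauge flat along the feed table until the line on its blade is under the screw, let go of it, and turn the black knob clockwise until the screw just nips the blade, so that it drags but is not clamped. Then draw the gauge straight out level against that drag and lay it flat back on the bench, leaving the screw as set and everything else where it is.

Things in the scene. Friction and masses are not known exactly. Their poses are not given: they have to be found in the camera images.
- grip (a point): Centre of the red upright grip of the setting gauge, a loose steel blade 24 mm wide, 6 mm thick (0.11 to 0.18 kg). 22 mm above the blade's underside; the grip is 44 mm long along the blade, 27 mm wide, and spans 3 to 37 mm above the underside. x runs along the blade to its free end, z up. Starts flat on clear bench, left of the shear.
- blade_mark (a point): Point at a thin dark line engraved across the gauge blade, 95 mm from the grip point along the blade's x axis, 3 mm above the underside. The rounded free end of the blade lies 28 mm beyond the line; behind the grip the blade ends 25 mm from the grip point.
- gauge: The whole gauge: origin on the underside, on the centre line, 7 mm behind the grip point; x towards the free end of the blade, z up.
- shear: The green hand lever shear on its 200x233 mm wooden base, fixed to the bench, its long handle tube taken out. Origin at bench height under the screw axis, x = feed direction, y = left. Its raised upper blade arm stands 60 to 95 mm behind the screw axis, across the feed; top about 135 mm above the bench behind the screw, rising to 165 mm at its left end, 140 mm left of the axis.
- hold_down: Green hold-down bracket on the right edge of the shear's feed table, with the screw; bolted to the shear. Origin at bench height under the screw axis, x = feed direction (away from the front of the table), y = left, z up. Its boss round the screw is 31 mm across and spans 82 to 102 mm above the bench; an arm leads from it to a column that begins 47 mm right of the axis.
- table (a point): Point on the top of the steel feed table straight below the screw axis; axes as the bracket's. The table top is level and smooth, 56 mm above the bench, 78 mm wide, with no side guides; it reaches 125 mm in front of this point (against x) and 55 mm behind it. With the gauge's line here its grip stands on the table, 95 mm in front of the screw axis.
- knob (a point): Point on the vertical screw axis, 133 mm above the bench, in the knob; fixed to the bracket, not to the screw. The knob is a black knurled cylinder 33 mm across, 28 mm high, its middle 134 to 137 mm above the bench at the start. Clockwise from above lowers it and the screw, 1.5 mm per rad (9.4 mm a turn); free turning takes 0.015 N m; it stays where left.
- foot (a point): Centre of the underside of the screw's foot (22 mm across, unloaded); 10 to 12 mm above the table at the start; read only to about 1 mm, too coarse to set by. The foot is hard-sprung: 1 mm for 24 N, so 0.1 rad of knob is 3.6 N. The nip rubs: knob torque grows some 0.006 N m per N, and a knob held by a finger force of 3 N slips at about 10 N of nip.
- blue_screwdriver: blue-handled screwdriver, 164 mm long, lying on the bench; leave it alone
- sanding_block: cork sanding block, 61x100x29 mm, by the wooden box; leave it alone
- bolt_a: bright hex bolt lying on its side, 52 mm long; leave it alone
- bolt_b: another such hex bolt; leave it alone
- flat_bar: bare steel flat bar, 30x190x6 mm, the stock to be cut later, lying on the bench; leave it alone

How it is judged (in metres and radians):
On the way, in this order (a step that is already met when the one before it is completed fails the run):
1. the gauge lies level on the feed table with its line under the screw (within 12 mm) (horizontal distance between blade_mark and table below 0.012 m and angle between gauge's own z axis and vertical below 0.05 rad and z of grip in the frame of table below 0.027 m), for 0.2 s.
2. with the gauge let go, the screw bears on its blade (nip over 1.5 N) (contact force between hold_down and gauge above 1.5 N and contact force between the fingers and gauge below 0.1 N and horizontal distance between blade_mark and table below 0.02 m and angle between gauge's own z axis and vertical below 0.05 rad), for 0.3 s.
3. the gauge is drawn out level by 18 mm and more while it still drags under the screw (nip over 1.5 N) (contact force between hold_down and gauge above 1.5 N and x of blade_mark in the frame of table below -0.018 m and angle between gauge's own z axis and vertical below 0.05 rad), for 0.05 s.
At the end, for the whole second after the job is handed in: The screw's foot stands 5.0 to 6.0 mm (unloaded) above the feed table, where it nips the 6 mm blade, and touches nothing; the gauge lies flat (within 0.1 rad) and at rest on the bench itself (z of foot in the frame of table between 0.005 and 0.006 m and height (world z) of grip below 0.027 m and angle between gauge's own z axis and vertical below 0.1 rad and linear speed of gauge below 0.02 m/s and contact force between hold_down and anything else below 0.1 N).
It fails at once if the gauge is clamped or rammed: more than 18 N between it and the hold-down (contact force between hold_down and gauge above 18 N).
It fails at once if one of the bystanders (screwdriver, sanding block, bolts, flat bar) is pushed more than 25 mm (distance of any of blue_screwdriver, sanding_block, bolt_a, bolt_b, flat_bar from where it was at the start of the episode above 0.025 m).
It also fails if it takes over 72 s, if anything falls off the work surface, if the arm or the gripper's body presses on something with over 40 N, if the wrist force passes 120 N, or if a joint passes its speed limit or range.

## Working session

There is one attempt and no reset: what is moved stays moved. The work goes in short steps, Python scripts to look and compute and a tool call to move; the robot and the scene stay as the last step left them, time stands still between calls to the robot, and variables do not carry over. Pictures are saved under pics/ and viewed, at most 10 in all, crops included, and the job is handed in when it is done.

Besides the shell and the picture viewer there is one more tool, called after ">>>" as name(argument=value, ...), one argument or row to a line, values as JSON. jog_arm: Moves the arm, as the interface text tells. Its arguments: {"type":"object","properties":{"delta_pos":{"type":"array"},"turn":{"type":"array"},"grip":{"type":"array"}},"required":["delta_pos","turn","grip"]}

```bash
ls; mkdir -p pics
cat > h.py <<'E'
from rig import *
import numpy as np, cv2
def shot(n,f=None):
    c=capture(n)
    if f: cv2.imwrite('pics/'+f,c['color'])
    return c
def foc(c): return c['color'].shape[0]/2/np.tan(np.radians(c['fovy'])/2)
def proj(c,p):
    q=c['camera_from_world']@np.r_[p,1]; f=foc(c)
    return np.array([c['cx']+f*q[0]/-q[2], c['cy']-f*q[1]/-q[2]])
def ray(c,u,v):
    f=foc(c); R=c['camera_from_world'][:3,:3]; t=c['camera_from_world'][:3,3]
    return -R.T@t, R.T@np.array([(u-c['cx'])/f,-(v-c['cy'])/f,-1.])
def onz(c,u,v,z):
    o,d=ray(c,u,v); return o+d*(z-o[2])/d[2]
def two(c1,p1,c2,p2):
    o1,d1=ray(c1,*p1); o2,d2=ray(c2,*p2)
    s=np.linalg.lstsq(np.c_[d1,-d2],o2-o1,rcond=None)[0]
    a=o1+s[0]*d1;b=o2+s[1]*d2
    return (a+b)/2,np.linalg.norm(a-b)
E
python3 - <<'E'
from h import *
ims=[]
import pickle
d={}
for n in('top','side','wrist'):
    c=shot(n,n+'0.png'); d[n]=c; print(n,c['fovy'],c['cx'],c['cy'],[k for k in c], np.round(ray(c,256,192),3).tolist())
pickle.dump(d,open('c0.pkl','wb'))
s=read_state();print(s)
E
```

```text
pics
top 43.039519894656024 257.54950822281086 182.1298299783602 ['color', 'fovy', 'cx', 'cy', 'camera_from_world'] [[0.2, 0.082, 1.511], [0.178, 0.005, -0.984]]
side 54.142497453063726 254.5030655674642 187.81227997282633 ['color', 'fovy', 'cx', 'cy', 'camera_from_world'] [[0.453, -0.752, 0.766], [0.022, 0.77, -0.637]]
wrist 68.66584156574184 255.79301247211455 189.45839085721602 ['color', 'fovy', 'cx', 'cy', 'camera_from_world'] [[0.124, 0.616, 0.383], [0.25, -0.081, -0.965]]
{'time_s': 0.15, 'joint_positions': array([ 6.21361976e+01,  3.02674152e+01,  8.21377232e+01,  6.71203556e-04,
        6.76897933e+01, -1.02265695e+01]), 'qvel': array([-0.05715609, -0.16849638, -0.23452758, -0.07582424, -0.21644351,
       -0.04520829]), 'tau': array([ 3.12385837e-04, -4.40427876e+01, -1.76842672e+01,  6.33681309e-02,
        5.52047021e-02, -7.68746781e-05]), 'position': array([0.18907025, 0.59514332, 0.22179909]), 'tcp_rot': array([[-9.52992506e-01,  3.02992853e-01, -7.83955145e-04],
       [ 3.02993714e-01,  9.52991437e-01, -1.45970951e-03],
       [ 3.04820992e-04, -1.62862570e-03, -9.99998627e-01]]), 'force': array([-0.06657483,  0.43419709,  0.62019913]), 'moment': array([ 0.00814617,  0.0146057 , -0.00699763]), 'grasp_force': 0.0, 'opening': 1.001879723258523}
```

View pics/top0.png

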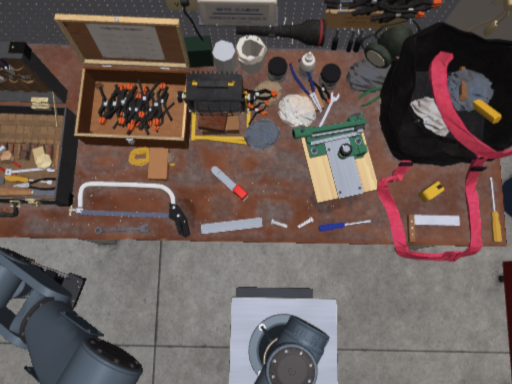

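View pics/side0.png

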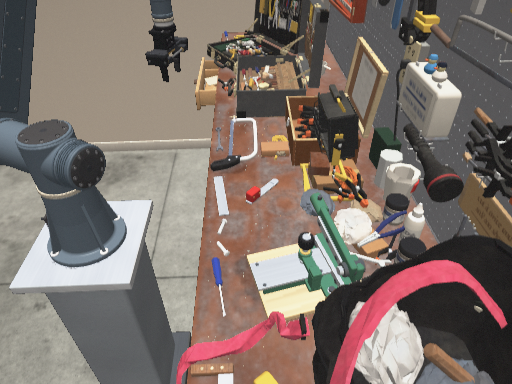

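The top view shows the gauge grip at about (240,190) with its blade pointing to (213,168). The shear's knob is at about (345,152), and the feed table runs up and slightly left. In the side view the grip is at (253,194) and the knob at (306,242).

Run:
```python
from h import *
import pickle
d=pickle.load(open('c0.pkl','rb'))
def blob(c,m,roi,name):
    x0,y0,x1,y1=roi; M=np.zeros(m.shape,np.uint8); M[y0:y1,x0:x1]=m[y0:y1,x0:x1]
    n,l,st,ce=cv2.connectedComponentsWithStats(M); i=1+np.argmax(st[1:,4]); print(name,st[i],ce[i].round(1)); return ce[i],l==i
t,s=d['top'],d['side']
def red(c): 
    h=cv2.cvtColor(c['color'],cv2.COLOR_BGR2HSV); return (((h[...,0]<6)|(h[...,0]>174))&(h[...,1]>170)&(h[...,2]>80)).astype(np.uint8)
def blk(c): return (c['color'].max(2)<45).astype(np.uint8)
gt,mt=blob(t,red(t),(225,170,255,205),'redt'); gs,ms=blob(s,red(s),(235,175,270,210),'reds')
print('grip',two(t,gt,s,gs), onz(t,*gt,.022),onz(t,*gt,.035))
kt,_=blob(t,blk(t),(330,138,360,170),'knt'); ks,_=blob(s,blk(s),(292,225,318,260),'kns')
print('knob',two(t,kt,s,ks), onz(t,*kt,.145))
# blade: bright grey near the grip
h=cv2.cvtColor(t['color'],cv2.COLOR_BGR2HSV); g=((h[...,1]<60)&(h[...,2]>110)).astype(np.uint8)
bt,m=blob(t,g,(200,155,240,195),'blade')
P=np.array([onz(t,u,v,.006)[:2] for v,u in np.argwhere(m)])
vx=cv2.fitLine(P.astype(np.float32),cv2.DIST_L2,0,.01,.01).ravel();print('blade dir',vx,np.degrees(np.arctan2(vx[1],vx[0])));pr=(P-vx[2:])@vx[:2];print(vx[2:]+vx[:2]*pr.min(),vx[2:]+vx[:2]*pr.max())
# table
bt,m=blob(t,g,(318,140,370,205),'table')
P=np.array([onz(t,u,v,.056)[:2] for v,u in np.argwhere(m)],np.float32);print('table rect',cv2.minAreaRect(P)); print(np.round(cv2.boxPoints(cv2.minAreaRect(P)),3).tolist())
a=cv2.resize(t['color'][130:240,190:390],None,fx=3.5,fy=3.5,interpolation=3)
cv2.imwrite('pics/a.png',a)
```

```text
redt [233 185  14  14 113] [239.7 191.6]
reds [246 187  14  15 147] [252.7 193.6]
grip (array([0.46859998, 0.14033573, 0.02238323]), np.float64(0.002426199169920905)) [0.46989083 0.14052378 0.022     ] [0.46753627 0.14001441 0.035     ]
knt [340 149  11   7  26] [343.5 152.8]
kns [298 237  16  13 109] [305.5 244.3]
knob (array([ 0.57744598, -0.16669308,  0.11985282]), np.float64(0.006452459480331521)) [ 0.56735337 -0.16225341  0.145     ]
blade [211 166  25  25 251] [223.1 177.5]
blade dir [0.6674039  0.74469596 0.516945   0.19480951] 48.132988
[0.48466795 0.15879445] [0.54981812 0.23148967]
table [ 318  140   46   59 1366] [342.8 168.8]
table rect ((0.5501168966293335, -0.1711374819278717), (0.1960504949092865, 0.09545716643333435), 16.90753746032715)
[[0.44200000166893005, -0.15399999916553497], [0.4699999988079071, -0.24500000476837158], [0.6579999923706055, -0.18799999356269836], [0.6299999952316284, -0.09700000286102295]]
```

View pics/a.png

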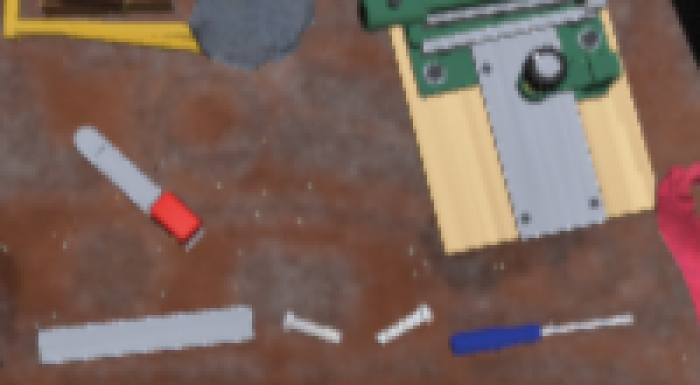

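The crop shows the grip, the blade pointing up-left at a yaw of about 48°, and the engraved line near the tip. The knob top is at crop (546,68) and the table's front edge at about crop (562,222). All of it agrees with the given sizes: tip to grip comes out at 123 mm. I'll move above the grip next and check from near.

>>> jog_arm(
  delta_pos=[
    [3, -5, 0],
    [6, -10, 0],
    [9, -15, 0],
    [12, -20, 0],
    [15, -25, 0],
    [18, -30, 0],
    [21, -35, 0],
    [24, -40, -1],
    [27.9, -45.5, -2],
    [27.9, -45.5, -2],
    [27.9, -45.5, -2],
  ],
  turn=[8, 16, 24, 32, 40, 48, 56, 62, 66, 66, 66],
  grip=[0.2, 0.2, 0.2, 0.2, 0.2, 0.2, 0.2, 0.2, 0.2, 0.2, 0.2],
)

```text
time_s: 1.52
position: [0.4678, 0.1404, 0.2022]
tcp_rot: [[-0.666, -0.746, -0.002], [-0.746, 0.666, 0.0], [0.001, 0.001, -1.0]]
force: [-0.9, 0.1, 0.9]
opening: 0.797
grasp_force: 0.0
```

Run:
```python
from h import *
import pickle
c=shot('wrist','w1.png'); s=read_state(); print(s['position'],s['joint_positions'].round(1),s['time_s'],s['opening'],np.degrees(np.arctan2(s['tcp_rot'][1,0],s['tcp_rot'][0,0])))
h=cv2.cvtColor(c['color'],cv2.COLOR_BGR2HSV); m=(((h[...,0]<6)|(h[...,0]>174))&(h[...,1]>170)&(h[...,2]>80)).astype(np.uint8)
n,l,st,ce=cv2.connectedComponentsWithStats(m); 
for i in range(1,n):
    if st[i,4]>200:
        print(st[i],ce[i]); P=np.array([onz(c,u,v,.037)[:2] for v,u in np.argwhere(l==i)],np.float32); print(cv2.minAreaRect(P), onz(c,*ce[i],.03))
d=pickle.load(open('c0.pkl','rb'));t=d['top']
print('knobtop',onz(t,346,149.4,.149)); print('front mid',onz(t,350.6,193.4,.056)); 
a,b=onz(t,327.4,151.4,.056),onz(t,338.6,198.6,.056); print('left edge',a,b,np.degrees(np.arctan2(*(a-b)[1::-1])))
a,b=onz(t,190+575/3.5,130+100/3.5,.056),onz(t,190+606/3.5,130+215/3.5,.056); print('right edge',a,b,np.degrees(np.arctan2(*(a-b)[1::-1])))
```

```text
[0.46732328 0.1411507  0.20234328] [   3.6   21.4  102.6    0.    56.1 -134.7] 1.575 0.8031640437439146 -131.64990660000635
[245 157  22  35 754] [255.46949602 174.0795756 ]
((0.46717730164527893, 0.13851581513881683), (0.04107486084103584, 0.0252228993922472), 48.26058578491211) [0.46800289 0.13939741 0.03      ]
knobtop [ 0.57660416 -0.16894205  0.149     ]
front mid [ 0.46436403 -0.19762581  0.056     ]
left edge [ 0.59483148 -0.12851546  0.056     ] [ 0.44768357 -0.16096409  0.056     ] 12.435675394419263
right edge [ 0.57355643 -0.21109465  0.056     ] [ 0.47116048 -0.23585489  0.056     ] 13.593684446178601
```

View pics/w1.png

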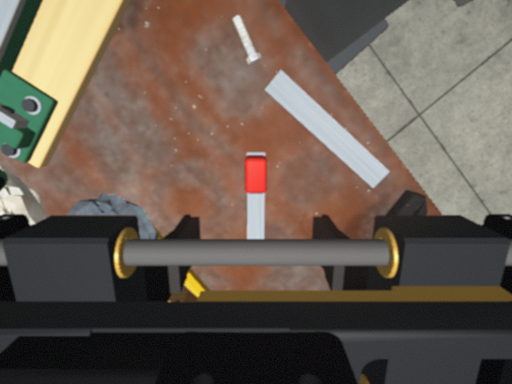

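The wrist view shows the red grip at (255,174), parallel to the fingers and under the tool. It matches the estimate of (0.468, 0.1395) at yaw 48°. I'll descend and grip.

>>> jog_arm(
  delta_pos=[
    [0, -0.1, -6],
    [0, -0.1, -12],
    [0, -0.1, -16],
    [0, -0.1, -18.5],
    [0, -0.1, -19.3],
    [0, -0.1, -19.3],
    [0, -0.1, -19.3],
    [0, -0.1, -19.3],
    [0, -0.1, -19.3],
    [0, -0.1, -19.3],
  ],
  turn=[0, 0, 0, 0, 0, 0, 0, 0, 0, 0],
  grip=[0.2, 0.2, 0.2, 0.2, 0.2, 0.2, 1, 1, 1, 1],
)

```text
time_s: 2.82
position: [0.4686, 0.1395, 0.0099]
tcp_rot: [[-0.665, -0.747, 0.001], [-0.747, 0.665, 0.0], [-0.001, -0.001, -1.0]]
force: [-0.3, 0.0, 0.2]
opening: 0.434
grasp_force: 0.0
```

>>> jog_arm(
  delta_pos=[
    [0, 0, 0],
    [0, 0, 0],
    [0, 0, 0],
    [0, 0, 0],
    [0, 0, 1],
    [0, 0, 5],
  ],
  turn=[0, 0, 0, 0, 0, 0],
  grip=[1, 1, 1, 1, 1, 1],
)

```text
time_s: 3.58
position: [0.4667, 0.1394, 0.0586]
tcp_rot: [[-0.665, -0.747, -0.005], [-0.747, 0.665, -0.0], [0.004, 0.004, -1.0]]
force: [0.6, 0.3, -0.8]
opening: 0.308
grasp_force: 30.0
```

>>> jog_arm(
  delta_pos=[
    [0, 0, 6],
    [0, 0, 12],
    [0, -5, 17],
    [0, -10, 22],
    [0, -15, 24],
    [0, -20, 24],
    [2, -25, 24],
    [4, -30, 24],
    [6, -32, 24],
    [6, -32, 24],
    [6, -32, 24],
  ],
  turn=[0, 0, -5, -10, -15, -20, -25, -30, -33, -33, -33],
  grip=[1, 1, 1, 1, 1, 1, 1, 1, 1, 1, 1],
)

```text
time_s: 4.95
position: [0.5271, -0.1792, 0.2991]
tcp_rot: [[-0.964, -0.266, -0.002], [-0.266, 0.964, 0.002], [0.002, 0.002, -1.0]]
force: [-0.3, 0.6, -1.8]
opening: 0.306
grasp_force: 30.0
```

Run:
```python
from h import *
import pickle
c=shot('wrist','w2.png'); t=shot('top');s2=shot('side'); pickle.dump(dict(wrist=c,top=t,side=s2),open('c2.pkl','wb'))
s=read_state(); print(s['position'],s['joint_positions'].round(1),s['time_s'],s['opening'],s['grasp_force'],np.degrees(np.arctan2(s['tcp_rot'][1,0],s['tcp_rot'][0,0])))
```

```text
[ 0.52749568 -0.17903936  0.29961166] [ -30.2   20.2   86.3    0.    73.5 -135.7] 5.1 0.31157976268742577 29.99193690251559 -164.55156469309145
```

View pics/w2.png

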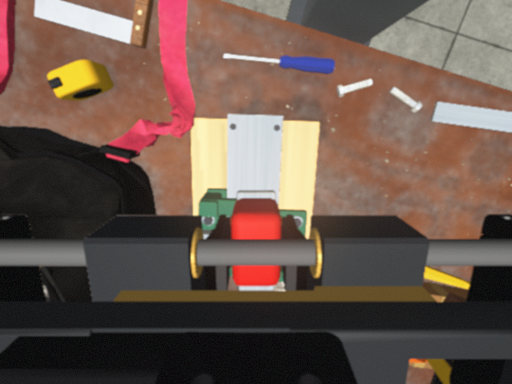

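The wrist view shows the table's front edge from (229,115) to (283,115) and its sides running down to about row 195. The gauge is gripped parallel to it. Next I'll measure the table edges precisely.

Run:
```python
from h import *
import pickle
d=pickle.load(open('c2.pkl','rb'));c=d['wrist']
h=cv2.cvtColor(c['color'],cv2.COLOR_BGR2HSV); m=((h[...,1]<60)&(h[...,2]>100)).astype(np.uint8)
rows=range(125,185,3); L=[];R=[];F=[]
for v in rows:
    x=np.flatnonzero(m[v,210:300])+210
    L.append(onz(c,x.min()-.0,v+.5,.056)[:2]);R.append(onz(c,x.max()+1,v+.5,.056)[:2])
for u in range(240,275,3):
    y=np.flatnonzero(m[100:150,u])+100; F.append(onz(c,u+.5,y.min(),.056)[:2])
fit=lambda P:cv2.fitLine(np.float32(P),cv2.DIST_HUBER,0,.001,.001).ravel()
for n,P in(('L',L),('R',R),('F',F)):
    l=fit(P); print(n,l,np.degrees(np.arctan(l[1]/l[0])))
l,r,f=fit(L),fit(R),fit(F)
def ip(a,b): 
    s=np.linalg.solve(np.c_[a[:2],-b[:2]],b[2:]-a[2:]);return a[2:]+s[0]*a[:2]
A,B=ip(l,f),ip(r,f);print('corners',A,B,np.linalg.norm(A-B))
M=(A+B)/2
for yaw in np.radians((13,14,15,16)): print(np.degrees(yaw),'screw',M+.125*np.array([np.cos(yaw),np.sin(yaw)]))
# knob from c0: top and side
d0=pickle.load(open('c0.pkl','rb'))
for yaw in (14.,):
  S=M+.125*np.array([np.cos(np.radians(yaw)),np.sin(np.radians(yaw))])
  for n in('top','side'): print(n,[proj(d0[n],np.r_[S,z]).round(1).tolist() for z in(.121,.135,.149)])
im=d0['side']['color'][215:275,270:350]; cv2.imwrite('pics/k.png',np.hstack([cv2.resize(im,None,fx=5,fy=5,interpolation=3),cv2.resize(d0['top']['color'][125:185,310:390],None,fx=5,fy=5,interpolation=3)]))
```

```text
L [ 0.97041935  0.24142557  0.5243573  -0.22290671] 13.970694
R [ 0.9705411   0.24093549  0.50468814 -0.14664276] 13.94176
F [ 0.22184324 -0.97508234  0.45755893 -0.1961157 ] -77.18268
corners [ 0.46690604 -0.23719971] [ 0.4494245  -0.16036189] 0.07880136
13.0 screw [ 0.57996155 -0.17066192]
14.0 screw [ 0.57945225 -0.16854057]
14.999999999999998 screw [ 0.57890602 -0.16642842]
16.0 screw [ 0.578323   -0.16432614]
top [[344.1, 151.0], [345.0, 149.7], [345.8, 148.4]]
side [[305.1, 244.9], [305.5, 240.7], [306.0, 236.4]]
```

View pics/k.png

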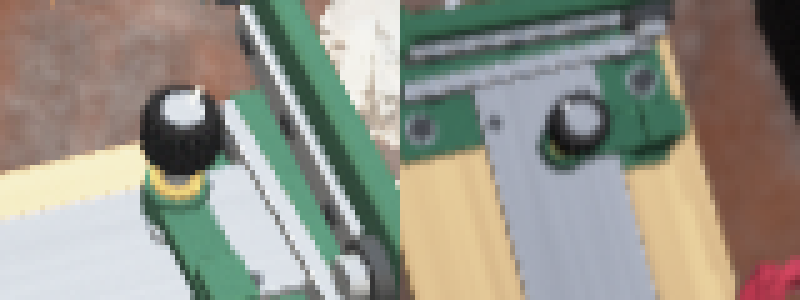

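The feed yaw is 14.0° and the table measures 78.8 mm wide, against 78 mm given. The screw axis is at about (0.578, −0.169), and the knob in both views agrees to within 2 mm. I'll stage the gauge in front of the table.

>>> jog_arm(
  delta_pos=[
    [-4, -1, 0],
    [-8, -2, 0],
    [-11.4, -3.1, -3],
    [-11.4, -3.1, -9],
    [-11.4, -3.1, -15],
    [-11.4, -3.1, -20],
    [-11.4, -3.1, -22.5],
    [-11.4, -3.1, -23.2],
    [-11.4, -3.1, -23.2],
    [-11.4, -3.1, -23.2],
  ],
  turn=[-1.5, -1.5, -1.5, -1.5, -1.5, -1.5, -1.5, -1.5, -1.5, -1.5],
  grip=[1, 1, 1, 1, 1, 1, 1, 1, 1, 1],
)

```text
time_s: 6.35
position: [0.4152, -0.2119, 0.0688]
tcp_rot: [[-0.971, -0.24, 0.002], [-0.24, 0.971, -0.002], [-0.002, -0.002, -1.0]]
force: [0.1, -0.4, -2.0]
opening: 0.306
grasp_force: 30.0
```

Run:
```python
from h import *
c=shot('side'); s=read_state(); print(s['position'],s['time_s'],s['force'],np.degrees(np.arctan2(s['tcp_rot'][1,0],s['tcp_rot'][0,0])))
cv2.imwrite('pics/s3.png',cv2.resize(c['color'][180:320,200:380],None,fx=4,fy=4,interpolation=3))
```

```text
[ 0.41515405 -0.21195682  0.06884275] 6.4 [ 0.46196681  0.4645591  -1.37211336] -166.1174105490197
```

View pics/s3.png

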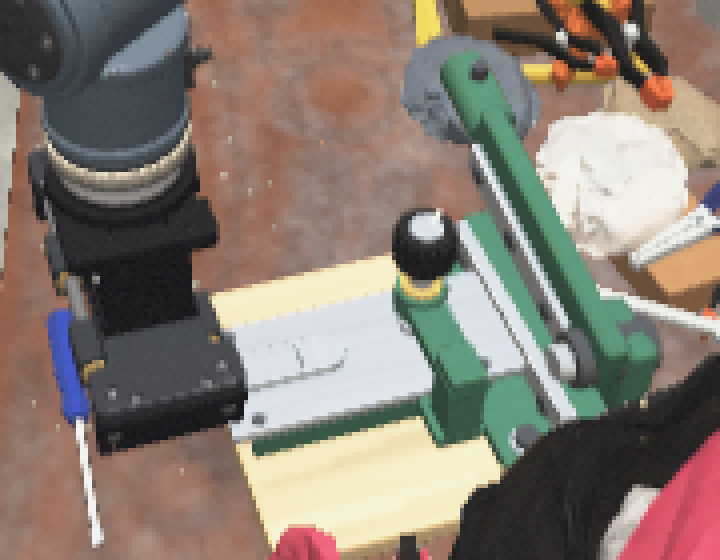

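The gauge is just over the table, level and aligned. Its line is at crop (298,355) and the tip at about (345,355), pointing towards the screw. I'll slide it forward, lower it the last 2 mm and let go.

>>> jog_arm(
  delta_pos=[
    [1.0, 0.3, -0.05],
    [2.5, 0.7, -0.05],
    [4, 1.1, -0.05],
    [5.5, 1.5, -0.05],
    [6.6, 1.8, -0.1],
    [7.1, 1.9, -0.15],
    [7.1, 1.9, -0.2],
    [7.1, 1.9, -0.2],
    [7.1, 1.9, -0.2],
    [7.1, 1.9, -0.2],
  ],
  turn=[0, 0, 0, 0, 0, 0, 0, 0, 0, 0],
  grip=[1, 1, 1, 1, 1, 1, 1, 1, 1, 1],
)

```text
time_s: 7.65
position: [0.485, -0.1926, 0.0656]
tcp_rot: [[-0.971, -0.239, -0.0], [-0.239, 0.971, -0.0], [0.0, 0.0, -1.0]]
force: [0.0, -0.1, 0.7]
opening: 0.307
grasp_force: 30.0
```

Run:
```python
from h import *
c=shot('side'); s=read_state(); print(s['position'],s['time_s'],s['force'],s['moment'],np.degrees(np.arctan2(s['tcp_rot'][1,0],s['tcp_rot'][0,0])))
cv2.imwrite('pics/s4.png',cv2.resize(c['color'][220:300,240:350],None,fx=6,fy=6,interpolation=3))
```

```text
[ 0.48504173 -0.19255158  0.06565256] 7.7 [ 0.23469421 -0.23222629  0.40578043] [-0.03024444  0.03539402 -0.02048473] -166.15416046296116
```

View pics/s4.png

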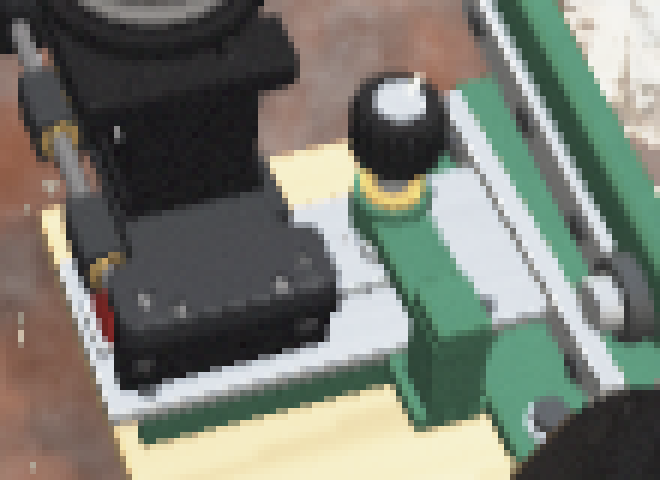

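The gauge is in place: it passes under the bracket, and the wrist force shows the table now carries its weight. I'll release, rise and go over the knob.

>>> jog_arm(
  delta_pos=[
    [0, 0, 0],
    [0, 0, 0],
    [0, 0, 0],
    [0, 0, 0],
    [0, 0, 3],
    [0, 0, 8],
    [0, 0, 12],
    [3, 0.8, 12],
    [6, 1.5, 12],
    [9.3, 2.35, 12],
    [9.3, 2.35, 12],
    [9.3, 2.35, 12],
  ],
  turn=[0, 0, 0, 0, 0, 0, 0, 8, 16, 22, 22, 22],
  grip=[0.4, 0.4, 0.4, 0.4, 0.4, 0.4, 0.4, 0.4, 0.4, 0.4, 0.4, 0.4],
)

```text
time_s: 9.2
position: [0.5773, -0.1686, 0.1851]
tcp_rot: [[-0.811, -0.586, -0.002], [-0.586, 0.811, 0.001], [0.001, 0.002, -1.0]]
force: [-0.5, 0.2, -0.0]
opening: 0.596
grasp_force: 0.0
```

Run:
```python
from h import *
import pickle
c=shot('wrist','w5.png'); s=read_state(); pickle.dump((c,s),open('c5.pkl','wb')); print(s['position'],s['joint_positions'].round(1),s['time_s'],s['opening'],s['moment'],np.degrees(np.arctan2(s['tcp_rot'][1,0],s['tcp_rot'][0,0])))
print(proj(c,s['position']), proj(c,np.r_[s['position'][:2],.149]), proj(c,[.578,-.169,.149]))
```

```text
[ 0.57708053 -0.16867983  0.18516264] [ -26.9   30.9   87.7   -0.    61.5 -152.7] 9.25 0.6005290162285739 [ 0.11548423 -0.01192887  0.02133522] -144.17509818130628
[256.90251502 230.36041293] [256.60817625 211.17865142] [255.53282909 211.89061494]
```

View pics/w5.png

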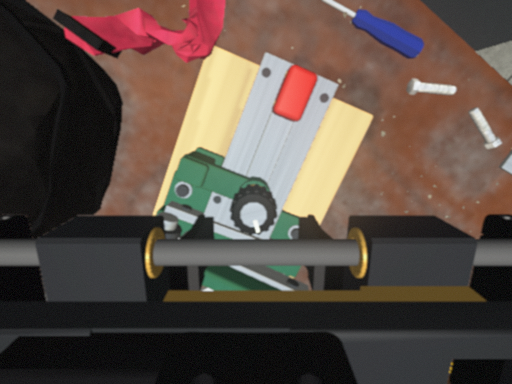

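The wrist view shows the knob at (254,210), about 2 mm off the tool axis. The released gauge lies along the table with its grip at (295,93). I'll shift slightly, descend and close on the knob.

>>> jog_arm(
  delta_pos=[
    [0.05, -0.15, -2],
    [0.05, -0.15, -4.5],
    [0.05, -0.15, -6.0],
    [0.05, -0.15, -6.4],
    [0.05, -0.15, -6.4],
    [0.05, -0.15, -6.4],
    [0.05, -0.15, -6.4],
    [0.05, -0.15, -6.4],
    [0.05, -0.15, -6.4],
  ],
  turn=[0, 0, 0, 0, 0, 0, 0, 0, 0],
  grip=[0.4, 0.4, 0.4, 0.4, 0.4, 1, 1, 1, 1],
)

```text
time_s: 10.38
position: [0.5788, -0.1701, 0.1221]
tcp_rot: [[-0.81, -0.586, 0.0], [-0.586, 0.81, 0.0], [-0.0, 0.0, -1.0]]
force: [-0.9, 1.6, 3.6]
opening: 0.371
grasp_force: 30.0
```

Run:
```python
from h import *
import pickle
c,_=pickle.load(open('c5.pkl','rb'))
h=cv2.cvtColor(c['color'],cv2.COLOR_BGR2HSV); m=(((h[...,0]<6)|(h[...,0]>174))&(h[...,1]>170)&(h[...,2]>80)).astype(np.uint8)
m[:60]=0;m[130:]=0;m[:,:260]=0
P=np.array([onz(c,u,v,.091)[:2] for v,u in np.argwhere(m)],np.float32); (g,sz,an)=cv2.minAreaRect(P); print(g,sz,an)
print('line', np.array(g)+.095*np.array([np.cos(np.radians(14)),np.sin(np.radians(14))]))
for i in range(3):
    s=read_state(); print(s['position'],s['opening'],s['grasp_force'],s['force'].round(2),s['moment'].round(4),s['tau'][5],s['joint_positions'][5])
```

```text
(0.48656967282295227, -0.1933853030204773) (0.041417378932237625, 0.02448674477636814) 14.135553359985352
line [ 0.57874777 -0.17040272]
[ 0.57882303 -0.17008757  0.12212932] 0.3707085862853633 29.996468536555767 [-0.88  1.62  3.58] [ 0.3297  0.204  -0.0096] -0.00846039445605129 -152.8669407647848
[ 0.57882303 -0.17008757  0.12212932] 0.3707085862853633 29.996468536555767 [-0.88  1.62  3.58] [ 0.3297  0.204  -0.0096] -0.00846039445605129 -152.8669407647848
[ 0.57882303 -0.17008757  0.12212932] 0.3707085862853633 29.996468536555767 [-0.88  1.62  3.58] [ 0.3297  0.204  -0.0096] -0.00846039445605129 -152.8669407647848
```

The knob is gripped with a 32 mm opening and small side forces, and the line is within 1 mm of the screw axis. I'll turn clockwise through the travel that is certainly free, following the knob down.

>>> jog_arm(
  delta_pos=[
    [0, 0, -0.03],
    [0, 0, -0.05],
    [0, 0, -0.08],
    [0, 0, -0.1],
    [0, 0, -0.13],
    [0, 0, -0.16],
    [0, 0, -0.18],
    [0, 0, -0.21],
    [0, 0, -0.24],
    [0, 0, -0.26],
    [0, 0, -0.29],
    [0, 0, -0.31],
  ],
  turn=[-10, -20, -30, -40, -50, -60, -70, -80, -90, -100, -110, -120],
  grip=[1, 1, 1, 1, 1, 1, 1, 1, 1, 1, 1, 1],
)

```text
time_s: 11.88
position: [0.5796, -0.1681, 0.119]
tcp_rot: [[-0.096, 0.995, 0.002], [0.995, 0.096, 0.003], [0.003, 0.002, -1.0]]
force: [1.8, 7.0, 4.2]
opening: 0.37
grasp_force: 30.0
```

```bash
cat > r.py <<'E'
from h import *
M=[];T=[]
for i in range(6):
    if i: capture('top')
    s=read_state(); M.append(s['moment'][2]); T.append(s['tau'][5])
print(s['time_s'],s['position'].round(4),s['force'].round(2),'Mz',np.round(M,4),'tau6',np.round(T,4),'j6',s['joint_positions'][5].round(2))
E
python3 r.py
```

```text
12.125 [ 0.5796 -0.1681  0.119 ] [1.19 6.47 3.91] Mz [ 0.0153  0.0112 -0.0278 -0.0582 -0.0334 -0.0597] tau6 [-0.9064  0.2931  0.4041  0.0754 -0.0038 -0.0181] j6 -32.86
```

>>> jog_arm(
  delta_pos=[
    [0.1, 0.2, -0.02],
    [0.1, 0.2, -0.05],
    [0.1, 0.2, -0.08],
    [0.1, 0.2, -0.08],
    [0.1, 0.2, -0.08],
    [0.1, 0.2, -0.08],
  ],
  turn=[-8, -18, -28, -29, -30, -30],
  grip=[1, 1, 1, 1, 1, 1],
)

```text
time_s: 12.88
position: [0.5803, -0.168, 0.1181]
tcp_rot: [[0.408, 0.913, 0.001], [0.913, -0.408, 0.001], [0.001, 0.001, -1.0]]
force: [0.6, 4.5, 5.6]
opening: 0.372
grasp_force: 30.0
```

```bash
sed -i 's/range(6)/range(3)/' r.py; python3 r.py
```

```text
12.975 [ 0.5804 -0.168   0.1182] [0.76 3.45 6.26] Mz [-0.0158 -0.01   -0.0159] tau6 [-0.0099 -0.0241 -0.0269] j6 -2.73
```

>>> jog_arm(
  delta_pos=[
    [0, 0, 0],
    [0, 0, -0.01],
    [0, 0, -0.01],
    [0, 0, -0.02],
    [0, 0, -0.02],
  ],
  turn=[-2, -4, -6, -8, -10],
  grip=[1, 1, 1, 1, 1],
)

```text
time_s: 13.6
position: [0.5805, -0.1681, 0.1179]
tcp_rot: [[0.562, 0.827, 0.002], [0.827, -0.562, 0.0], [0.001, 0.001, -1.0]]
force: [1.0, 4.2, 5.5]
opening: 0.37
grasp_force: 30.0
```

```bash
python3 r.py
```

```text
13.7 [ 0.5805 -0.1681  0.1179] [0.79 3.13 5.91] Mz [-0.0185 -0.0472 -0.0209] tau6 [-0.1802  0.0366  0.0553] j6 7.33
```

>>> jog_arm(
  delta_pos=[
    [0, 0, 0],
    [0, 0, -0.01],
    [0, 0, -0.01],
    [0, 0, -0.02],
    [0, 0, -0.02],
  ],
  turn=[-2, -4, -6, -8, -10],
  grip=[1, 1, 1, 1, 1],
)

```text
time_s: 14.32
position: [0.5806, -0.1682, 0.1176]
tcp_rot: [[0.697, 0.717, 0.002], [0.717, -0.697, 0.0], [0.001, 0.001, -1.0]]
force: [2.3, 4.1, 5.0]
opening: 0.373
grasp_force: 30.0
```

```bash
python3 r.py
```

```text
14.425 [ 0.5806 -0.1683  0.1176] [2.41 4.26 5.16] Mz [-0.0234 -0.0353  0.0046] tau6 [-0.1718  0.0418  0.0627] j6 17.37
```

>>> jog_arm(
  delta_pos=[
    [0, 0, 0],
    [0, 0, 0],
    [0, 0, 0],
  ],
  turn=[0, 0, 0],
  grip=[1, 1, 1],
)

```text
time_s: 14.8
position: [0.5807, -0.1682, 0.1176]
tcp_rot: [[0.697, 0.718, 0.002], [0.718, -0.697, 0.0], [0.001, 0.001, -1.0]]
force: [3.0, 3.1, 5.1]
opening: 0.371
grasp_force: 30.0
```

```bash
python3 r.py
```

```text
14.9 [ 0.5807 -0.1682  0.1176] [2.51 3.89 4.91] Mz [ 0.0075 -0.0219 -0.0004] tau6 [-0.0275 -0.0275 -0.0275] j6 17.34
```

>>> jog_arm(
  delta_pos=[
    [0, 0, -0.01],
    [0, 0, -0.02],
    [0, 0, -0.02],
    [0, 0, -0.02],
    [0, 0, -0.02],
    [0, 0, -0.02],
  ],
  turn=[-4, -7, -9, -10, -10, -10],
  grip=[1, 1, 1, 1, 1, 1],
)

```text
time_s: 15.65
position: [0.5807, -0.1684, 0.1174]
tcp_rot: [[0.811, 0.586, 0.002], [0.586, -0.811, -0.0], [0.002, 0.001, -1.0]]
force: [3.3, 3.7, 4.5]
opening: 0.373
grasp_force: 30.0
```

```bash
python3 r.py
```

```text
15.75 [ 0.5808 -0.1684  0.1174] [2.65 3.82 4.74] Mz [-0.065   0.035  -0.0585] tau6 [-0.0271 -0.0272 -0.0272] j6 27.34
```

>>> jog_arm(
  delta_pos=[
    [0, 0, -0.01],
    [0, 0, -0.02],
    [0, 0, -0.02],
    [0, 0, -0.02],
    [0, 0, -0.02],
    [0, 0, -0.02],
  ],
  turn=[-4, -7, -9, -10, -10, -10],
  grip=[1, 1, 1, 1, 1, 1],
)

```text
time_s: 16.5
position: [0.5809, -0.1686, 0.1172]
tcp_rot: [[0.9, 0.436, 0.003], [0.436, -0.9, -0.0], [0.002, 0.002, -1.0]]
force: [3.1, 3.9, 4.9]
opening: 0.371
grasp_force: 30.0
```

```bash
python3 r.py
```

```text
16.6 [ 0.5809 -0.1686  0.1172] [3.66 3.87 5.5 ] Mz [-0.0574  0.0276 -0.0083] tau6 [-0.0192 -0.0192 -0.0192] j6 37.35
```

>>> jog_arm(
  delta_pos=[
    [0, 0, -0.01],
    [0, 0, -0.02],
    [0, 0, -0.02],
    [0, 0, -0.02],
    [0, 0, -0.02],
    [0, 0, -0.02],
  ],
  turn=[-4, -7, -9, -10, -10, -10],
  grip=[1, 1, 1, 1, 1, 1],
)

```text
time_s: 17.35
position: [0.581, -0.1688, 0.1169]
tcp_rot: [[0.962, 0.273, 0.003], [0.273, -0.962, -0.001], [0.002, 0.001, -1.0]]
force: [4.6, 3.1, 4.0]
opening: 0.37
grasp_force: 30.0
```

```bash
python3 r.py
```

```text
17.45 [ 0.581  -0.1688  0.1169] [3.9  3.59 4.26] Mz [-0.0272  0.0034 -0.0152] tau6 [-0.0034 -0.0034 -0.0034] j6 47.35
```

Side load from a 1.3 mm grip eccentricity is masking the torque. Fitting the TCP track puts the knob axis at (0.5798, −0.1691). I'll re-grip centred on that point.

>>> jog_arm(
  delta_pos=[
    [0, 0, 0],
    [0, 0, 0],
    [0, 0, 0],
    [0, 0, 0],
  ],
  turn=[0, 0, 0, 0],
  grip=[0.5, 0.5, 0.5, 0.5],
)

```text
time_s: 17.95
position: [0.5793, -0.1685, 0.1162]
tcp_rot: [[0.962, 0.273, -0.001], [0.273, -0.962, 0.0], [-0.001, -0.0, -1.0]]
force: [-0.9, 0.4, 0.5]
opening: 0.496
grasp_force: 0.0
```

```bash
python3 r.py
```

```text
18.05 [ 0.5796 -0.1685  0.1164] [-0.2   0.13  0.14] Mz [0.0015 0.0357 0.0143] tau6 [-0.0002 -0.0002 -0.0001] j6 47.35
```

>>> jog_arm(
  delta_pos=[
    [0.02, -0.06, 0],
    [0.02, -0.06, 0],
    [0.02, -0.06, 0],
    [0.02, -0.06, 0],
    [0.02, -0.06, 0],
    [0.02, -0.06, 0],
  ],
  turn=[0, 0, 0, 0, 0, 0],
  grip=[0.5, 1, 1, 1, 1, 1],
)

```text
time_s: 18.8
position: [0.58, -0.169, 0.1167]
tcp_rot: [[0.962, 0.273, 0.0], [0.273, -0.962, -0.0], [0.0, 0.0, -1.0]]
force: [0.4, 0.7, 0.3]
opening: 0.369
grasp_force: 30.0
```

```bash
python3 r.py
```

```text
18.9 [ 0.58   -0.169   0.1167] [ 0.33 -0.43  0.43] Mz [-0.0135 -0.0329 -0.0218] tau6 [0.0037 0.0042 0.0046] j6 47.3
```

>>> jog_arm(
  delta_pos=[
    [0, 0, 0],
    [0, 0, -0.01],
    [0, 0, -0.01],
    [0, 0, -0.01],
    [0, 0, -0.01],
    [0, 0, -0.01],
  ],
  turn=[-2, -4, -5, -5, -5, -5],
  grip=[1, 1, 1, 1, 1, 1],
)

```text
time_s: 19.65
position: [0.5801, -0.169, 0.1166]
tcp_rot: [[0.982, 0.188, 0.0], [0.188, -0.982, -0.0], [0.0, 0.0, -1.0]]
force: [0.2, -0.7, 0.5]
opening: 0.372
grasp_force: 30.0
```

```bash
python3 r.py
```

```text
19.75 [ 0.58   -0.169   0.1166] [ 0.09 -0.85 -0.15] Mz [ 0.0267 -0.0121  0.0007] tau6 [0.0024 0.0022 0.0021] j6 52.31
```

>>> jog_arm(
  delta_pos=[
    [0, 0, 0],
    [0, 0, 0],
    [0, 0, 0],
    [0, 0, 0],
    [0, 0, -0.01],
    [0, 0, -0.01],
  ],
  turn=[-0.5, -1, -1.5, -2, -2.5, -3],
  grip=[1, 1, 1, 1, 1, 1],
)

```text
time_s: 20.5
position: [0.5801, -0.1691, 0.1165]
tcp_rot: [[0.991, 0.136, 0.0], [0.136, -0.991, -0.0], [0.0, 0.0, -1.0]]
force: [0.1, -1.8, 0.8]
opening: 0.369
grasp_force: 30.0
```

```bash
sed -i 's/range(3)/range(5)/;s/round(T,4)/round(T,4),s["qvel"][5].round(2)/' r.py; python3 r.py
```

```text
20.7 [ 0.58   -0.169   0.1165] [-0.48 -0.43  0.9 ] Mz [0.0901 0.0618 0.0723 0.0396 0.0126] tau6 [0.022  0.0541 0.0491 0.0323 0.0272] -0.01 j6 55.31
```

>>> jog_arm(
  delta_pos=[
    [0, 0, 0],
    [0, 0, 0],
    [0, 0, 0],
    [0, 0, 0],
    [0, 0, -0.01],
    [0, 0, -0.01],
    [0, 0, -0.01],
    [0, 0, -0.01],
  ],
  turn=[-0.5, -1, -1.5, -2, -2.5, -2.8, -2.9, -3],
  grip=[1, 1, 1, 1, 1, 1, 1, 1],
)

```text
time_s: 21.7
position: [0.5801, -0.169, 0.1164]
tcp_rot: [[0.996, 0.085, 0.0], [0.085, -0.996, -0.0], [0.0, 0.0, -1.0]]
force: [-0.3, -0.8, 1.1]
opening: 0.373
grasp_force: 30.0
```

```bash
python3 r.py
```

```text
21.9 [ 0.58   -0.169   0.1164] [-0.26 -1.06  1.38] Mz [0.0621 0.0645 0.0291 0.0179 0.0218] tau6 [0.0686 0.071  0.0622 0.0573 0.0563] 0.1 j6 58.31
```

>>> jog_arm(
  delta_pos=[
    [0, 0, 0],
    [0, 0, 0],
    [0, 0, 0],
    [0, 0, 0],
    [0, 0, 0],
    [0, 0, 0],
    [0, 0, 0],
    [0, 0, 0],
  ],
  turn=[-0.15, -0.3, -0.45, -0.6, -0.75, -0.9, -1.05, -1.2],
  grip=[1, 1, 1, 1, 1, 1, 1, 1],
)

```text
time_s: 22.9
position: [0.5801, -0.169, 0.1164]
tcp_rot: [[0.998, 0.064, 0.0], [0.064, -0.998, -0.0], [0.0, 0.0, -1.0]]
force: [0.5, -1.8, 3.7]
opening: 0.373
grasp_force: 30.0
```

```bash
sed -i 's/range(5)/range(8)/' r.py; python3 r.py
```

```text
23.25 [ 0.5801 -0.169   0.1164] [-0.12 -1.57  2.71] Mz [0.0909 0.022  0.1322 0.028  0.0841 0.0483 0.0071 0.0593] tau6 [0.0659 0.0764 0.0615 0.0537 0.0519 0.051  0.0506 0.0503] -0.02 j6 59.51
```

The knob torque is now about 0.055 N·m while turning, against 0.015 free. That means roughly 7 N of nip and a foot at about 5.7 mm unloaded. I'll release the knob, rise, and return over the gauge grip.

>>> jog_arm(
  delta_pos=[
    [0, 0, 0],
    [0, 0, 0],
    [0, 0, 0],
    [0, 0, 2],
    [0, 0, 5],
    [0, 0, 8],
    [-3, -0.8, 9],
    [-6, -1.5, 9],
    [-9.5, -2.35, 9],
    [-9.5, -2.35, 9],
    [-9.5, -2.35, 9],
    [-9.5, -2.35, 9],
  ],
  turn=[0, 0, 0, 0, 0, 0, 10, 20, 30, 40, 50, 60],
  grip=[0.45, 0.45, 0.45, 0.45, 0.45, 0.4, 0.4, 0.4, 0.4, 0.4, 0.4, 0.4],
)

```text
time_s: 24.75
position: [0.4847, -0.1923, 0.2063]
tcp_rot: [[0.439, 0.899, -0.0], [0.899, -0.439, 0.0], [0.0, -0.001, -1.0]]
force: [0.5, -0.6, -0.2]
opening: 0.599
grasp_force: 0.0
```

>>> jog_arm(
  delta_pos=[
    [0, 0, 0],
    [0, 0, 0],
    [0, 0, 0],
    [0, 0, 0],
    [0, 0, 0],
    [0, 0, 0],
    [0, 0, 0],
    [0, 0, 0],
    [0, 0, 0],
    [0, 0, 0],
    [0, 0, 0],
    [0, 0, 0],
  ],
  turn=[10, 20, 30, 40, 50, 60, 70, 80, 90, 100, 110, 120],
  grip=[0.4, 0.4, 0.4, 0.4, 0.4, 0.4, 0.4, 0.4, 0.4, 0.4, 0.4, 0.4],
)

```text
time_s: 26.25
position: [0.4848, -0.1922, 0.2061]
tcp_rot: [[-0.998, -0.07, -0.0], [-0.07, 0.998, 0.001], [0.0, 0.001, -1.0]]
force: [0.2, -0.6, 0.4]
opening: 0.598
grasp_force: 0.0
```

>>> jog_arm(
  delta_pos=[
    [0, 0, 0],
    [0, 0, 0],
    [0, 0, 0],
  ],
  turn=[10, 10.2, 10.2],
  grip=[0.4, 0.4, 0.4],
)

```text
time_s: 26.62
position: [0.4849, -0.1924, 0.2062]
tcp_rot: [[-0.971, -0.237, -0.0], [-0.237, 0.971, 0.0], [0.0, 0.0, -1.0]]
force: [0.5, 0.3, 0.8]
opening: 0.601
grasp_force: 0.0
```

Run:
```python
from h import *
c=shot('wrist','w6.png'); s=read_state(); print(s['position'],s['joint_positions'].round(1),s['time_s'],s['opening'],s['force'],np.degrees(np.arctan2(s['tcp_rot'][1,0],s['tcp_rot'][0,0])))
h=cv2.cvtColor(c['color'],cv2.COLOR_BGR2HSV); m=(((h[...,0]<6)|(h[...,0]>174))&(h[...,1]>170)&(h[...,2]>80)).astype(np.uint8)
n,l,st,ce=cv2.connectedComponentsWithStats(m)
for i in range(1,n):
    if st[i,4]>300:
        P=np.array([onz(c,u,v,.093)[:2] for v,u in np.argwhere(l==i)],np.float32); print(st[i],cv2.minAreaRect(P))
```

```text
[ 0.48492697 -0.19237121  0.20628256] [ -33.9   23.6   97.9    0.    58.6 -137.7] 26.675 0.6004957619246494 [-0.46347874  0.48174161  0.39651372] -166.24886113240137
[ 114   94   67   88 1878] ((0.47251150012016296, -0.29889628291130066), (0.056647345423698425, 0.08495134115219116), 77.26634979248047)
[244 166  24  40 616] ((0.48488059639930725, -0.19306015968322754), (0.04062318801879883, 0.02317909710109234), 14.344766616821289)
[  69  177   67   36 1101] ((0.5315678119659424, -0.33997029066085815), (0.030547963455319405, 0.06966991722583771), 45.69648742675781)
```

>>> jog_arm(
  delta_pos=[
    [0, 0, -5],
    [0, 0, -10],
    [0, 0, -13],
    [0, 0, -13.9],
    [0, 0, -13.9],
    [0, 0, -13.9],
    [0, 0, -13.9],
    [0, 0, -13.9],
    [0, 0, -13.9],
    [0, 0, -13.9],
    [0, 0, -13.9],
  ],
  turn=[0, 0, 0, 0, 0, 0, 0, 0, 0, 0, 0],
  grip=[0.4, 0.4, 0.4, 0.4, 0.4, 0.4, 1, 1, 1, 1, 1],
)

```text
time_s: 28.05
position: [0.4851, -0.1925, 0.0676]
tcp_rot: [[-0.971, -0.24, 0.0], [-0.24, 0.971, -0.0], [-0.0, -0.0, -1.0]]
force: [-0.6, 0.7, 3.8]
opening: 0.31
grasp_force: 30.0
```

```bash
python3 r.py
```

```text
28.4 [ 0.4851 -0.1925  0.0676] [0.02 0.15 6.05] Mz [ 0.0874  0.0497  0.0808  0.0541  0.042  -0.0084  0.0417  0.0166] tau6 [0.046  0.0474 0.0486 0.0498 0.0504 0.0511 0.0513 0.0513] 0.03 j6 -137.79
```

>>> jog_arm(
  delta_pos=[
    [0, 0, 0.03],
    [-0.19, -0.05, 0.03],
    [-0.39, -0.1, 0.03],
    [-0.68, -0.17, 0.03],
    [-0.97, -0.24, 0.03],
    [-1.26, -0.31, 0.03],
    [-1.55, -0.39, 0.03],
    [-1.84, -0.46, 0.03],
    [-2.13, -0.53, 0.03],
    [-2.33, -0.58, 0.03],
    [-2.43, -0.6, 0.03],
    [-2.43, -0.6, 0.03],
  ],
  turn=[0, 0, 0, 0, 0, 0, 0, 0, 0, 0, 0, 0],
  grip=[1, 1, 1, 1, 1, 1, 1, 1, 1, 1, 1, 1],
)

```text
time_s: 29.9
position: [0.4652, -0.1998, 0.0677]
tcp_rot: [[-0.971, -0.237, 0.009], [-0.237, 0.971, -0.003], [-0.008, -0.005, -1.0]]
force: [10.7, 2.9, -3.6]
opening: 0.305
grasp_force: 30.0
```

```bash
sed -i 's/range(8)/range(3)/' r.py; python3 r.py
```

```text
30.0 [ 0.4652 -0.1998  0.0677] [10.53  2.66 -4.29] Mz [ 0.005  -0.0172 -0.0147] tau6 [-0.0344 -0.035  -0.0357] 0.06 j6 -139.94
```

>>> jog_arm(
  delta_pos=[
    [-0.1, -0.02, -0.04],
    [-0.2, -0.05, -0.08],
    [-0.2, -0.05, -0.08],
  ],
  turn=[0, 0, 0],
  grip=[1, 1, 1],
)

```text
time_s: 30.38
position: [0.4647, -0.2003, 0.0677]
tcp_rot: [[-0.971, -0.237, 0.012], [-0.237, 0.971, -0.004], [-0.011, -0.007, -1.0]]
force: [12.9, 6.4, 0.8]
opening: 0.304
grasp_force: 30.0
```

```bash
python3 r.py; python3 -c "
from h import *
print(read_state()['tcp_rot'].round(4).tolist())"
```

```text
30.475 [ 0.4647 -0.2003  0.0677] [12.46  5.33  1.09] Mz [0.1    0.07   0.0916] tau6 [0.0715 0.0715 0.0707] 0.02 j6 -140.15
[[-0.9714, -0.237, 0.0121], [-0.2371, 0.9715, -0.0039], [-0.0108, -0.0067, -0.9999]]
```

Run:
```python
from h import *
s=read_state(); print(s['moment'].round(3),s['force'].round(2),s['joint_positions'].round(2),s['opening'])
M=s['moment']; f=np.array([.970,.242,0]); l=np.array([-.242,.970,0]); print('about left axis',M@l,'about feed',M@f)
for n in('side','top'):
    c=shot(n); cv2.imwrite(f'pics/{n}7.png',c['color'])
c=cv2.imread('pics/side7.png')
cv2.imwrite('pics/s7.png',cv2.resize(c[225:300,235:345],None,fx=7,fy=7,interpolation=3))
```

```text
[ 1.073 -1.871  0.092] [12.46  5.33  1.09] [ -36.13   35.47  106.94    0.38   36.91 -140.15] 0.31277854167940033
about left axis -2.0741757345798875 about feed 0.587769450682819
```

View pics/s7.png

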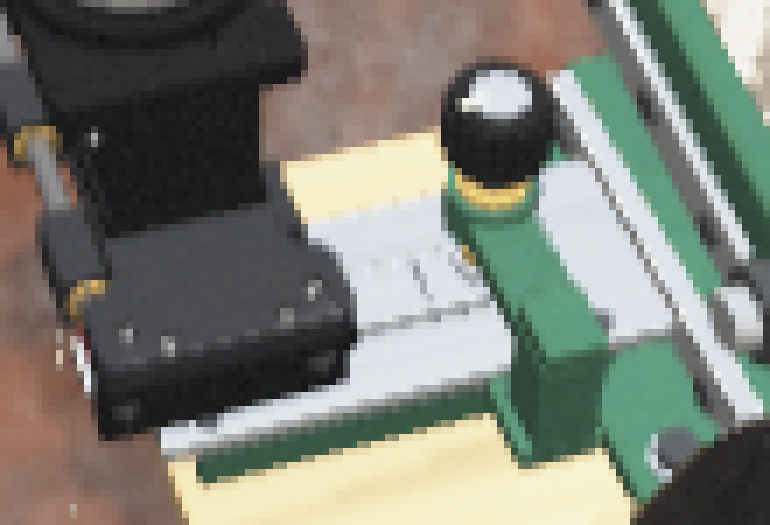

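The gauge has moved about 21 mm and its line now shows in front of the bracket. The drag is 11 to 13 N, some of it because I pressed down. I'll ease the height back and keep drawing it out.

>>> jog_arm(
  delta_pos=[
    [0, 0, 0.04],
    [-0.2, -0.05, 0.04],
    [-0.5, -0.12, 0.04],
    [-0.8, -0.2, 0.04],
    [-1.1, -0.27, 0.04],
    [-1.4, -0.35, 0.04],
    [-1.6, -0.4, 0.04],
  ],
  turn=[0, 0, 0, 0, 0, 0, 0],
  grip=[1, 1, 1, 1, 1, 1, 1],
)

```text
time_s: 31.45
position: [0.4442, -0.2039, 0.0676]
tcp_rot: [[-0.971, -0.239, 0.003], [-0.239, 0.971, -0.002], [-0.003, -0.003, -1.0]]
force: [2.8, 0.8, 4.3]
opening: 0.308
grasp_force: 30.0
```

```bash
python3 r.py
```

```text
31.55 [ 0.4436 -0.2038  0.0676] [ 4.64 -0.86  4.05] Mz [ 0.0412 -0.0416 -0.0517] tau6 [-0.0103 -0.0486 -0.0571] 0.03 j6 -141.66
```

>>> jog_arm(
  delta_pos=[
    [-0.8, -0.2, 0.1],
    [-1.8, -0.45, 0.15],
    [-3, -0.7, 0.3],
    [-3, -0.7, 4],
    [-3, -0.7, 9],
    [-2.5, 5, 9],
    [-1.5, 11, 9],
    [-0.5, 17, 9],
    [0.5, 23, 9],
    [1.5, 29, 9],
    [2.4, 34.4, 9],
    [2.4, 34.4, 9],
  ],
  turn=[0, 0, 0, 0, 0, 6, 12, 18, 24, 30, 34, 34],
  grip=[1, 1, 1, 1, 1, 1, 1, 1, 1, 1, 1, 1],
)

```text
time_s: 33.05
position: [0.4651, 0.1436, 0.1567]
tcp_rot: [[-0.666, -0.746, -0.002], [-0.746, 0.666, -0.0], [0.001, 0.002, -1.0]]
force: [-0.3, 0.4, -1.4]
opening: 0.308
grasp_force: 30.0
```

>>> jog_arm(
  delta_pos=[
    [0, 0, -4],
    [0, 0, -9],
    [0, 0, -12.5],
    [0, 0, -14],
    [0, 0, -14.2],
    [0, 0, -14.2],
  ],
  turn=[0, 0, 0, 0, 0, 0],
  grip=[1, 1, 1, 1, 1, 1],
)

```text
time_s: 33.8
position: [0.4673, 0.1406, 0.0161]
tcp_rot: [[-0.671, -0.741, 0.001], [-0.741, 0.671, -0.0], [-0.001, -0.001, -1.0]]
force: [-0.2, 0.1, -2.0]
opening: 0.305
grasp_force: 30.0
```

```bash
python3 r.py
```

```text
33.9 [0.4676 0.141  0.0165] [-0.13  0.26 -1.43] Mz [ 0.0362  0.0063 -0.0554] tau6 [-0.0009 -0.0008 -0.0007] -0.02 j6 -134.22
```

>>> jog_arm(
  delta_pos=[
    [0, 0, -0.2],
    [0, 0, -0.35],
    [0, 0, -0.45],
    [0, 0, -0.5],
    [0, 0, -0.5],
  ],
  turn=[0, 0, 0, 0, 0],
  grip=[1, 1, 1, 1, 1],
)

```text
time_s: 34.52
position: [0.4669, 0.1411, 0.0116]
tcp_rot: [[-0.671, -0.742, 0.001], [-0.742, 0.671, 0.0], [-0.001, -0.001, -1.0]]
force: [-1.6, -0.4, 11.2]
opening: 0.306
grasp_force: 30.0
```

```bash
python3 r.py
```

```text
34.625 [0.4669 0.1411 0.0116] [-2.38 -0.81 12.15] Mz [-0.045  -0.0102 -0.0173] tau6 [-0.0196 -0.0195 -0.0194] -0.07 j6 -134.21
```

It has touched down on the bench, with about 12 N of press. I'll ease that off, release and rise.

>>> jog_arm(
  delta_pos=[
    [0, 0, 0.08],
    [0, 0, 0.08],
    [0, 0, 0.08],
    [0, 0, 0.08],
    [0, 0, 0.08],
    [0, 0, 3],
    [0, 0, 9],
    [0, 0, 14],
    [0, 0, 14],
  ],
  turn=[0, 0, 0, 0, 0, 0, 0, 0, 0],
  grip=[1, 0.4, 0.4, 0.4, 0.4, 0.4, 0.4, 0.4, 0.4],
)

```text
time_s: 35.75
position: [0.4695, 0.1413, 0.1538]
tcp_rot: [[-0.671, -0.742, 0.009], [-0.742, 0.671, 0.001], [-0.007, -0.006, -1.0]]
force: [0.2, -0.2, -1.2]
opening: 0.601
grasp_force: 0.0
```

Run:
```python
from h import *
import pickle
t,s=shot('top'),shot('side'); w=shot('wrist')
def red(c,x0,y0,x1,y1):
    h=cv2.cvtColor(c['color'],cv2.COLOR_BGR2HSV); m=(((h[...,0]<6)|(h[...,0]>174))&(h[...,1]>170)&(h[...,2]>80)).astype(np.uint8)
    k=np.zeros_like(m);k[y0:y1,x0:x1]=m[y0:y1,x0:x1]
    n,l,st,ce=cv2.connectedComponentsWithStats(k)
    if n<2: return None
    i=1+np.argmax(st[1:,4]);return ce[i],st[i],l==i
a=red(t,220,165,265,210);b=red(s,225,165,280,215); print(a and a[:2],b and b[:2])
if a and b: print(two(t,a[0],s,b[0]))
g=red(w,200,100,310,260)
P=np.array([onz(w,u,v,.037)[:2] for v,u in np.argwhere(g[2])],np.float32);print(g[:2],cv2.minAreaRect(P))
# bystanders: change against the first pictures
d=pickle.load(open('c0.pkl','rb'))
for n,c,roi in(('top',t,(190,205,390,240)),('side',s,(200,170,250,320))):
    x0,y0,x1,y1=roi; df=cv2.absdiff(c['color'],d[n]['color'])[y0:y1,x0:x1].max(2)>40; print(n,df.sum(),np.argwhere(df)[:,::-1].mean(0)+[x0,y0] if df.any() else '')
st=read_state();print(st['time_s'],st['position'],st['force'],st['opening'])
```

```text
None (array([252.33783784, 193.4527027 ]), array([246, 186,  14,  16, 148], dtype=int32))
(array([255.65167464, 184.42200957]), array([ 243,  163,   26,   43, 1045], dtype=int32)) ((0.4659798741340637, 0.1389319747686386), (0.04353032261133194, 0.025254564359784126), 48.54092788696289)
top 2311 [230.49069667 223.2938122 ]
side 3 [238. 224.]
35.9 [0.46572376 0.14094541 0.14946821] [-0.95894182 -0.24305637  0.33080619] 0.5985659430875536
```

The gauge lies flat on the bench, at the same side-view pixel and size as at the start. The bystanders are unchanged in the side view. I'm handing in.

```bash
python3 -c "
from rig import *
print(hand_in())"
```

```text
the job is handed in; nothing more can be done
None
```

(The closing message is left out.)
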